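# Make up the meeting kit and the desk kit

### The job

Make up two kits from the things lying on the desk mat. First complete the meeting kit in the long tray, before anything goes into the square one: the remote control in the long bay and the smaller plug charger in the short bay. Then make up the desk kit in the square tray: the mouse in the wide bay, and the larger plug charger and the roll of tape in the two square bays, one in each, whichever you like; everything lies flat on the floor of its bay, the same way up as it started, and the sticky notes, the mug and the plant stay where they are.

Things in the scene. Friction and masses are not known exactly. Their poses are not given: they have to be found in the camera images.
- remote: Remote control for the meeting-room screen: flat black bar with rows of small round buttons on top, 150 (its x) x 44 (its y) x 24 mm high, straight sides, about 0.12 kg. Origin: centre of its underside; z up.
- mouse: Computer mouse, grey, with round ends, black scroll wheel and button gap: 104 (its x, scroll wheel at +x) x 62 (its y) mm, upright sides up to about 24 mm, straight over the middle 42 mm of its length, the back rising to 38 mm; about 0.11 kg. Origin: centre of its underside; z up.
- large_charger: The larger plug-in charger: white square block 62 x 62 x 32 mm high, lying with its two steel plug blades pointing up from the middle of the top (blades 15 mm tall, 15 mm apart over all); about 0.18 kg. Origin: centre of its underside; z up. x and y square to its sides.
- small_charger: The smaller plug-in charger: same make, white square block 36 x 36 x 32 mm high, two steel plug blades pointing up from the middle of the top (15 mm tall, 15 mm apart over all); about 0.06 kg. Origin: centre of its underside; z up. x and y square to its sides.
- tape_roll: Roll of brown parcel tape lying flat: ring of 56 mm outside and 36 mm inside diameter, 24 mm high, about 0.06 kg. Origin: centre of its underside; z up.
- long_tray: Long shallow wooden tray, fixed to the desk, 262 (its x) x 96 (its y) mm; floor 4 mm thick, walls and divider 4 mm thick with their tops 12 mm above the desk. One divider across it makes a long bay (inside 170 x 88 mm, centre at x = -42 mm, y = 0) and a short bay (inside 80 x 88 mm, centre at x = +87 mm, y = 0). Origin: centre of its underside, on the desk; z up.
- square_tray: Square shallow wooden tray, fixed to the desk, 180 x 180 mm; floor 4 mm thick, walls and dividers 4 mm thick with their tops 12 mm above the desk. Its +x half is one wide bay (inside 84 mm along x, 172 mm along y, centre at x = +44 mm, y = 0); its -x half is two square bays (inside 84 x 84 mm, centres at x = -44 mm, y = +44 mm and y = -44 mm). Origin: centre of its underside, on the desk; z up.
- note_block: Bystander among the stock: pad of pale sticky notes, 70 x 70 x 21 mm, loose. Origin: centre of its underside; z up.
- mug: Bystander: white coffee mug, rim radius 40 mm, 90 mm high, loose, its handle at its +y. Origin: centre of its underside; z up.
- plant: Bystander: small succulent in a terracotta pot, 84 mm across, about 92 mm high, loose. Origin: centre of its underside; z up.

How it is judged:
By the outcome, as a careful person would: the job done as asked, in the order asked, and still so for the second after the job is handed in, with the robot touching nothing.
It also fails if it takes over 128 s, if anything falls off the work surface, if the arm or the gripper's body presses on something with over 40 N, if the wrist force passes 120 N, or if a joint passes its speed limit or range.

### The arm

A 6-joint arm with a two-finger parallel gripper is mounted at the origin on the work surface. World frame = base frame: x ahead of the robot, y to its left, z up, the work surface at z = 0. Lengths are in m, angles in rad, forces in N, time in s.
With the tool pointing down it reaches from about 0.4 to 0.925 m from the base axis. Payload 12.5 kg.
Tool frame: the origin (TCP) lies midway between the tips of the shut fingers; the grasp point (between the pads) lies 19 mm behind it; z points along the fingers, y is the line along which they close (so a half turn about z gives the same grasp; the last joint's range is limited). The gripper opens to 95 mm and grips with 3 to 60 N. Pads are 20 mm wide; open, the fingers measure 119 mm over their backs; the gripper's body (75 mm by 180 mm) begins 59 mm behind the grasp point.
Start: joints at [1.234, 0.491, 1.559, -0, 1.092, -0.106], TCP at [0.143, 0.608, 0.215] pointing down, gripper open.
Joint ranges: [-3.1, 3.1], [-0.84, 2.19], [0.05, 2.79], [-1.13, 4.28], [0.06, 2.93], [-2.69, 2.69]. Speed limits (rad/s): [2.22, 2.22, 2.79, 3.14, 3.14, 3.14].

### API

Orientations are given as [roll, pitch, yaw] about the fixed x, y, z axes, in that order (R = Rz(yaw) Ry(pitch) Rx(roll)).
In Python, from workcell import r gives the robot as it stands.
- The arm moves only by the shell command python3 -m inch 'ROWS' [OPENING] [FORCE]. ROWS is JSON, a list of rows, each an object with "travel": the shift along the tool's x, y, z in cm, a list of three; "dr": the turn, a rotation vector about the tool's x, y, z in rad, a list of three. In form: [{"travel": [x, y, z], "dr": [rx, ry, rz]}, ...]. A call has 1 to 20 rows; each row is the pose to reach, as a shift and turn from the pose commanded when the call began, along the tool's axes at that moment; what a row does not reach only later rows make up. A row lasts 1/12 s, in which the tool goes at most 41.7 mm and 7.16 degrees, less where a joint would pass 70% of its speed; a pose out of reach is approached as far as the arm can. A call with a gripper value outside its range is refused whole. OPENING is the opening, from 0 (shut) to 1 (fully open), set as the call begins (- or left out, the last holds). The fingers move at their own pace and stop on an object; FORCE is the grip in N (left out, the last holds). Time passes only in rows, so rows that repeat a pose let the fingers close. It gives the time, the measured TCP pose, the force, the opening and the grip force at its end, in the units of the state.
- r.observe(): the state, without advancing time (a new reading comes with each control period).
- r.get_image(name): name is "scene" or "top" or "wrist"; returns (picture, depth): 420x560x3 uint8, blue, green, red; 420x560 float32, m along the optical axis (not along the pixel's ray), 0 where there is no reading.
- r.camera_model(name): a dict with "fx", "fy", "cx", "cy" (pixels), "R" (3x3) and "t" (3): a world point X has camera coordinates R X + t. Camera axes: x right, y down, z forward; pixel columns grow to the right and rows downward; lengths in m; the calibration is good to about 2 mm. A picture is of the moment at which its call begins: read the wrist's pose just before it. camera_model takes no time and is no camera call; for the wrist camera it gives the pose at the moment of the call.
- r.job_done(): hands the job in; it is judged then, once.
The state is a dict: "time_s": time; "joint_pos": joint angles; "qvel": joint speeds; "joint_torque": joint torques, N m; "ee_pos": TCP position; "tool_rot": TCP orientation; "wrist_force": force on the tool from outside, world axes, zero at the start; "torque": the same for the moment, N m; "finger_gap": finger opening in m; "finger_force": force on a finger pad.
Only numpy, scipy, OpenCV 4.12 (cv2) and the standard library are available. Lean on these libraries where they do the work, as an engineer would, in place of code of your own. Each camera call takes 0.05 s, during which the arm holds its last target. There are 200 camera calls.

## Working session

There is one attempt and no reset: what is moved stays moved. The work goes in short steps, Python scripts to look and compute and a shell command to move; the robot and the scene stay as the last step left them, time stands still between calls to the robot, and variables do not carry over. Pictures are saved under pics/ and viewed, at most 14 in all, crops included, and the job is handed in when it is done.

```bash
ls; mkdir -p pics; python3 - <<'E'
from workcell import r
import cv2,numpy as np
s=r.observe();print(s)
for n in("top","scene"):
    p,d=r.get_image(n);cv2.imwrite(f"pics/{n}0.png",p);np.savez(f"pics/{n}0.npz",p=p,d=d);m=r.camera_model(n);print(n,m)
E
```

```text
pics
{'time_s': 0.0, 'joint_pos': array([ 1.23443024e+00,  4.91563311e-01,  1.55942793e+00, -6.50795921e-06,
        1.09168442e+00, -1.05584992e-01]), 'qvel': array([ 1.21276142e-03,  8.78912889e-04,  5.83920108e-05,  2.77786948e-03,
       -6.59279108e-04,  4.88894458e-04]), 'joint_torque': array([ 1.79095634e-03, -6.12646222e+01, -2.58187580e+01,  6.93069468e-02,
        4.82361973e-02, -1.07997494e-04]), 'ee_pos': array([0.14285544, 0.6082194 , 0.21406682]), 'tool_rot': array([-3.14051507e+00, -1.08396717e-04,  2.91081450e+00]), 'wrist_force': array([0.59664351, 0.58981342, 0.39962227]), 'torque': array([-0.05252316, -0.03400849, -0.01140907]), 'finger_force': 0.0, 'finger_gap': 0.09488561682086104}
top {'fx': 434.14158358127935, 'fy': 434.14158358127935, 'cx': 284.5031485042107, 'cy': 206.1739230418878, 'R': array([[-0.02475162, -0.9996906 , -0.00246314],
       [-0.97804279,  0.0247255 , -0.20693222],
       [ 0.20692909, -0.00271285, -0.97835218]]), 't': array([6.00758992e-04, 6.02263558e-01, 9.10458914e-01])}
scene {'fx': 503.70552558620926, 'fy': 503.70552558620926, 'cx': 269.62808335582514, 'cy': 219.7733595101938, 'R': array([[-0.64724155,  0.76226202,  0.00591588],
       [ 0.44824905,  0.38686537, -0.80585853],
       [-0.616564  , -0.51893334, -0.59207857]]), 't': array([ 0.37781338, -0.21838922,  1.53419929])}
```

View pics/top0.png

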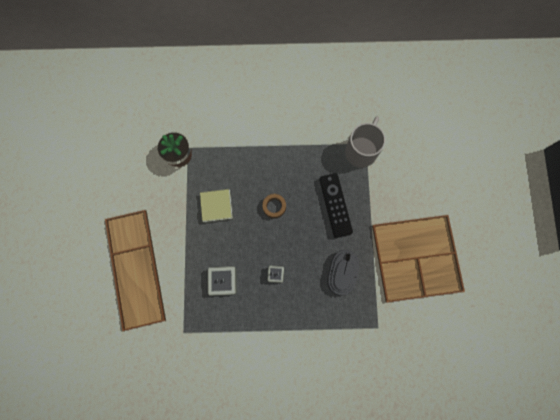

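View pics/scene0.png

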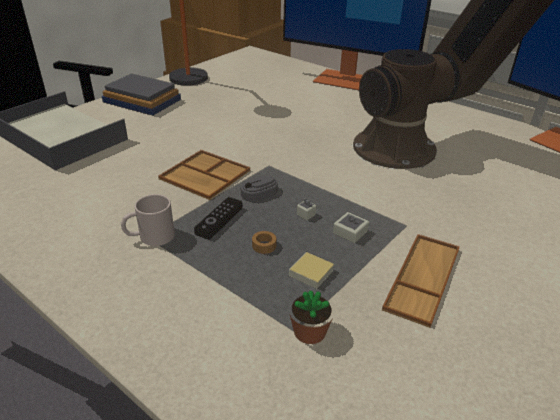

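The top view shows the long tray at (135,270), the square tray at (418,258), the remote at (336,205), and the mouse at (341,273) with its wheel at (347,257). The tape is at (274,206), the small charger at (275,274), the large charger at (221,281), the notes at (216,205), the mug at (365,145) and the plant at (173,150). The scene view agrees. Next I'll measure from depth and colour.

```bash
cat > h.py <<'E'
import numpy as np,cv2
from workcell import r
def ray(m,uv,z):
    uv=np.atleast_2d(uv).astype(float)
    d=np.c_[(uv[:,0]-m["cx"])/m["fx"],(uv[:,1]-m["cy"])/m["fy"],np.ones(len(uv))]@m["R"]
    C=-m["R"].T@m["t"]; z=np.broadcast_to(z,len(uv))
    return C+d*((z-C[2])/d[:,2])[:,None]
def cloud(m,d):
    v,u=np.indices(d.shape)
    P=np.dstack([(u-m["cx"])/m["fx"]*d,(v-m["cy"])/m["fy"]*d,d])
    W=(P-m["t"])@m["R"]; W[d==0]=np.nan
    return W
E
python3 - <<'E'
from h import *
f=np.load("pics/top0.npz");p,d=f["p"],f["d"];m=r.camera_model("top");W=cloud(m,d)
Z=W[...,2];print("desk z",np.nanmedian(Z[60:130,200:320]),np.nanstd(Z[60:130,200:320]), "mat",np.nanmedian(Z[225:260,200:310]))
for lo,nm in((.014,"objs"),(.0065,"low")):
    k=((Z>lo)&(Z<.13)).astype(np.uint8);k[:100]=0;k[345:]=0;k[:,:90]=0;k[:,480:]=0
    n,L,S,c=cv2.connectedComponentsWithStats(k)
    for i in range(1,n):
        if S[i,4]<80: continue
        q=W[L==i];top=np.percentile(q[:,2],80)
        cs,_=cv2.findContours((L==i).astype(np.uint8),cv2.RETR_EXTERNAL,cv2.CHAIN_APPROX_NONE)
        (a,b),(w,h),an=cv2.minAreaRect((q[:,:2]*1000).astype(np.float32))
        print(nm,c[i].round(),S[i,4],"ztop %.3f"%top,"rect xy mm",round(a,1),round(b,1),"size",round(w,1),round(h,1),"ang",round(an,1))
E
```

```text
desk z -0.0004758031839656783 0.0018927614712451251 mat -4.8381220794596985e-05
objs [366. 143.] 988 ztop 0.086 rect xy mm 757.7 -204.0 size 104.6 79.6 ang 3.9
objs [173. 147.] 728 ztop 0.078 rect xy mm 748.9 240.5 size 70.6 69.7 ang 89.1
objs [336. 205.] 1197 ztop 0.025 rect xy mm 612.3 -134.4 size 150.0 44.5 ang 11.4
objs [216. 206.] 892 ztop 0.022 rect xy mm 617.1 146.3 size 70.4 71.0 ang 5.3
objs [274. 205.] 277 ztop 0.025 rect xy mm 613.2 10.4 size 54.6 54.4 ang 29.9
objs [343. 272.] 1112 ztop 0.037 rect xy mm 454.7 -143.8 size 62.1 103.4 ang 74.2
objs [222. 281.] 785 ztop 0.033 rect xy mm 442.0 130.7 size 61.8 61.3 ang 0.6
objs [275. 274.] 261 ztop 0.033 rect xy mm 454.1 10.2 size 35.9 35.7 ang 86.1
low [365. 143.] 1066 ztop 0.085 rect xy mm 757.7 -204.0 size 104.6 79.6 ang 3.9
low [173. 147.] 728 ztop 0.078 rect xy mm 748.9 240.5 size 70.6 69.7 ang 89.1
low [184. 161.] 86 ztop 0.049 rect xy mm 723.3 221.7 size 20.0 57.2 ang 37.0
low [336. 205.] 1227 ztop 0.025 rect xy mm 612.3 -134.4 size 150.1 44.5 ang 11.4
low [216. 206.] 925 ztop 0.022 rect xy mm 616.8 146.2 size 70.9 71.2 ang 5.4
low [274. 206.] 299 ztop 0.024 rect xy mm 613.5 11.0 size 54.0 55.3 ang 87.2
low [133. 268.] 807 ztop 0.013 rect xy mm 475.6 335.2 size 262.3 98.2 ang 12.2
low [418. 260.] 883 ztop 0.012 rect xy mm 484.4 -318.7 size 180.1 181.6 ang 6.2
low [343. 273.] 1124 ztop 0.037 rect xy mm 454.5 -143.8 size 62.1 103.7 ang 74.2
low [222. 281.] 803 ztop 0.033 rect xy mm 442.0 130.7 size 61.8 61.3 ang 0.6
low [275. 274.] 263 ztop 0.033 rect xy mm 454.1 10.2 size 35.9 35.7 ang 86.1
```

All measured sizes and heights match the description. Here is a helper that works out travel from the current pose.

```bash
cat > go.py <<'E'
import sys,numpy as np
from workcell import r
from scipy.spatial.transform import Rotation as Ro
x,y,z,yaw=map(float,sys.argv[1:5])   # mm, deg
s=r.observe();R=Ro.from_euler("xyz",s["tool_rot"]);T=Ro.from_euler("xyz",[np.pi,0,np.radians(yaw)])
v=R.inv().apply(np.array([x,y,z])/1000-s["ee_pos"])*100
w=(R.inv()*T).as_rotvec()
print("travel",v.round(2),"dr",w.round(3),"rows",max(np.linalg.norm(v)/4.17,np.degrees(np.linalg.norm(w))/7.16).round(1),"t",s["time_s"],"gap",s["finger_gap"])
E
python3 go.py 612.3 -134.4 90 191.4
```

```text
travel [-62.69 -61.54  12.47] dr [-0.001 -0.    -0.43 ] rows 21.3 t 0.1 gap 0.09494226239617719
```

```bash
P='{"x":0}'; python3 -m inch '[{"travel":[-62.7,-61.5,12.4],"dr":[0,0,-0.43]},{"travel":[-62.7,-61.5,12.4],"dr":[0,0,-0.43]},{"travel":[-62.7,-61.5,12.4],"dr":[0,0,-0.43]},{"travel":[-62.7,-61.5,12.4],"dr":[0,0,-0.43]},{"travel":[-62.7,-61.5,12.4],"dr":[0,0,-0.43]},{"travel":[-62.7,-61.5,12.4],"dr":[0,0,-0.43]},{"travel":[-62.7,-61.5,12.4],"dr":[0,0,-0.43]},{"travel":[-62.7,-61.5,12.4],"dr":[0,0,-0.43]},{"travel":[-62.7,-61.5,12.4],"dr":[0,0,-0.43]},{"travel":[-62.7,-61.5,12.4],"dr":[0,0,-0.43]},{"travel":[-62.7,-61.5,12.4],"dr":[0,0,-0.43]},{"travel":[-62.7,-61.5,12.4],"dr":[0,0,-0.43]},{"travel":[-62.7,-61.5,12.4],"dr":[0,0,-0.43]},{"travel":[-62.7,-61.5,12.4],"dr":[0,0,-0.43]},{"travel":[-62.7,-61.5,12.4],"dr":[0,0,-0.43]},{"travel":[-62.7,-61.5,12.4],"dr":[0,0,-0.43]},{"travel":[-62.7,-61.5,12.4],"dr":[0,0,-0.43]},{"travel":[-62.7,-61.5,12.4],"dr":[0,0,-0.43]},{"travel":[-62.7,-61.5,12.4],"dr":[0,0,-0.43]},{"travel":[-62.7,-61.5,12.4],"dr":[0,0,-0.43]}]' 1 25
python3 go.py 612.3 -134.4 90 191.4
python3 - <<'E'
from h import *
p,d=r.get_image("wrist");cv2.imwrite("pics/w1.png",p)
E
```

```text
time_s: 1.77
ee_pos: [0.584, -0.0896, 0.0978]
tool_rot: [3.141, -0.0, -2.943]
wrist_force: [0.2, 0.3, 0.3]
finger_gap: 0.0952
finger_force: 0.0
travel [-1.89 -4.96  0.77] dr [ 0. -0. -0.] rows 1.3 t 1.7667 gap 0.09516134884427453
```

View pics/w1.png

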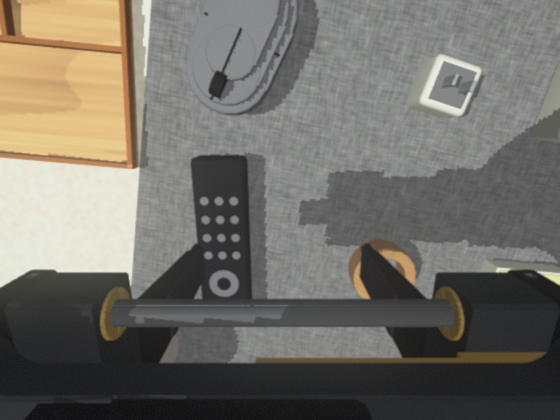

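The wrist view shows the remote at (222,225) parallel to the tool axis, with the fingers below it and the tool still about 5 cm short. I'll finish the approach, then descend to 5 mm and close.

```bash
python3 -m inch '[{"travel":[-1.9,-5.0,0.8],"dr":[0,0,0]},{"travel":[-1.9,-5.0,0.8],"dr":[0,0,0]},{"travel":[-1.9,-5.0,0.8],"dr":[0,0,0]},{"travel":[-1.9,-5.0,0.8],"dr":[0,0,0]},{"travel":[-1.9,-5.0,0.8],"dr":[0,0,0]}]'
python3 go.py 612.3 -134.4 5 191.4
```

```text
time_s: 2.23
ee_pos: [0.6112, -0.1317, 0.0902]
tool_rot: [3.141, -0.001, -2.942]
wrist_force: [-0.2, -1.1, -0.3]
finger_gap: 0.0951
finger_force: 0.0
travel [-0.06 -0.29  8.52] dr [ 0.001 -0.001  0.001] rows 2.0 t 2.2333 gap 0.09509560822728196
```

```bash
python3 -m inch '[{"travel":[0,0,3],"dr":[0,0,0]},{"travel":[0,0,6],"dr":[0,0,0]},{"travel":[0,0,8.5],"dr":[0,0,0]},{"travel":[0,0,8.5],"dr":[0,0,0]},{"travel":[0,0,8.5],"dr":[0,0,0]},{"travel":[0,0,8.5],"dr":[0,0,0]}]'
python3 go.py 612.3 -134.4 5 191.4
python3 -m inch '[{"travel":[0,0,0],"dr":[0,0,0]},{"travel":[0,0,0],"dr":[0,0,0]},{"travel":[0,0,0],"dr":[0,0,0]},{"travel":[0,0,0],"dr":[0,0,0]},{"travel":[0,0,0],"dr":[0,0,0]},{"travel":[0,0,0],"dr":[0,0,0]},{"travel":[0,0,0],"dr":[0,0,0]},{"travel":[0,0,0],"dr":[0,0,0]}]' 0 25
```

```text
time_s: 2.73
ee_pos: [0.6123, -0.1321, 0.0068]
tool_rot: [-3.141, 0.001, -2.942]
wrist_force: [0.6, -0.9, 0.3]
finger_gap: 0.0949
finger_force: 0.0
travel [ 0.05 -0.23  0.18] dr [-0.     0.001  0.001] rows 0.1 t 2.7333 gap 0.09491317679608119
time_s: 3.4
ee_pos: [0.6119, -0.1328, 0.0053]
tool_rot: [-3.142, 0.0, -2.942]
wrist_force: [-0.2, -1.0, -0.3]
finger_gap: 0.0472
finger_force: 0.4
```

```bash
python3 -m inch '[{"travel":[0,0,0],"dr":[0,0,0]},{"travel":[0,0,0],"dr":[0,0,0]},{"travel":[0,0,0],"dr":[0,0,0]},{"travel":[0,0,-2],"dr":[0,0,0]},{"travel":[0,0,-5],"dr":[0,0,0]},{"travel":[0,0,-9],"dr":[0,0,0]},{"travel":[0,0,-9],"dr":[0,0,0]},{"travel":[0,0,-9],"dr":[0,0,0]},{"travel":[0,0,-9],"dr":[0,0,0]}]'
python3 go.py 434.5 326.3 80 192.2
```

```text
time_s: 4.15
ee_pos: [0.6114, -0.1325, 0.0947]
tool_rot: [3.141, -0.001, -2.942]
wrist_force: [-1.1, 0.4, -2.0]
finger_gap: 0.0439
finger_force: 25.0
travel [ 8.26 48.47  1.5 ] dr [ 0.001 -0.001 -0.014] rows 11.8 t 4.15 gap 0.04393471915275413
```

```bash
python3 -m inch '[{"travel":[8.3,48.5,1.5],"dr":[0,0,-0.014]},{"travel":[8.3,48.5,1.5],"dr":[0,0,-0.014]},{"travel":[8.3,48.5,1.5],"dr":[0,0,-0.014]},{"travel":[8.3,48.5,1.5],"dr":[0,0,-0.014]},{"travel":[8.3,48.5,1.5],"dr":[0,0,-0.014]},{"travel":[8.3,48.5,1.5],"dr":[0,0,-0.014]},{"travel":[8.3,48.5,1.5],"dr":[0,0,-0.014]},{"travel":[8.3,48.5,1.5],"dr":[0,0,-0.014]},{"travel":[8.3,48.5,1.5],"dr":[0,0,-0.014]},{"travel":[8.3,48.5,1.5],"dr":[0,0,-0.014]},{"travel":[8.3,48.5,1.5],"dr":[0,0,-0.014]},{"travel":[8.3,48.5,1.5],"dr":[0,0,-0.014]},{"travel":[8.3,48.5,1.5],"dr":[0,0,-0.014]},{"travel":[8.3,48.5,1.5],"dr":[0,0,-0.014]},{"travel":[8.3,48.5,1.5],"dr":[0,0,-0.014]},{"travel":[8.3,48.5,1.5],"dr":[0,0,-0.014]},{"travel":[8.3,48.5,1.5],"dr":[0,0,-0.014]},{"travel":[8.3,48.5,1.5],"dr":[0,0,-0.014]}]'
python3 go.py 434.5 326.3 11 192.2
python3 - <<'E'
from h import *
p,d=r.get_image("top");cv2.imwrite("pics/t1.png",cv2.resize(p[180:350,80:280],None,fx=3,fy=3))
E
```

```text
time_s: 5.65
ee_pos: [0.4351, 0.3253, 0.0802]
tool_rot: [-3.142, -0.0, -2.93]
wrist_force: [-0.9, -0.1, -2.2]
finger_gap: 0.044
finger_force: 25.0
travel [0.03 0.11 6.92] dr [-0.    -0.    -0.001] rows 1.7 t 5.65 gap 0.04403875188068776
```

View pics/t1.png

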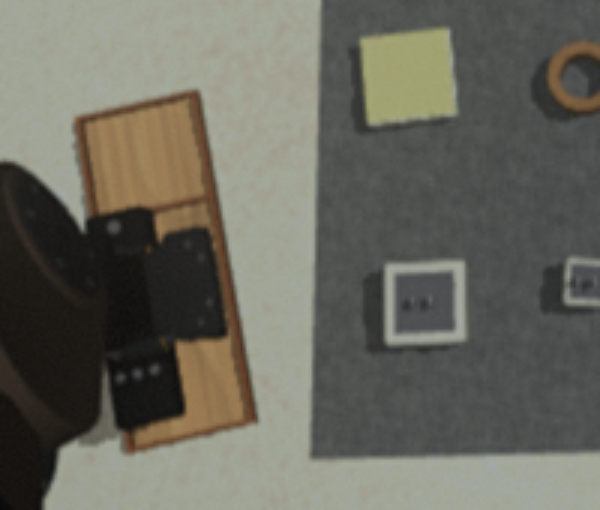

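The held remote is aligned with the long bay: the bar ends show at (125,225) and (150,400) in the crop, foreshortened because it is raised. I'll lower it and release to about 57 mm.

```bash
python3 -m inch '[{"travel":[0,0.1,3],"dr":[0,0,0]},{"travel":[0,0.1,5],"dr":[0,0,0]},{"travel":[0,0.1,6.5],"dr":[0,0,0]},{"travel":[0,0.1,7],"dr":[0,0,0]},{"travel":[0,0.1,7],"dr":[0,0,0]},{"travel":[0,0.1,7],"dr":[0,0,0]},{"travel":[0,0.1,7],"dr":[0,0,0]}]'
python3 -m inch '[{"travel":[0,0,0],"dr":[0,0,0]},{"travel":[0,0,0],"dr":[0,0,0]},{"travel":[0,0,0],"dr":[0,0,0]},{"travel":[0,0,0],"dr":[0,0,0]},{"travel":[0,0,-3],"dr":[0,0,0]},{"travel":[0,0,-7],"dr":[0,0,0]},{"travel":[0,0,-9],"dr":[0,0,0]},{"travel":[0,0,-9],"dr":[0,0,0]},{"travel":[0,0,-9],"dr":[0,0,0]}]' 0.6
python3 go.py 454.1 10.2 95 176.1
```

```text
time_s: 6.28
ee_pos: [0.4348, 0.3272, 0.0109]
tool_rot: [3.141, 0.001, -2.929]
wrist_force: [0.4, -0.6, -2.3]
finger_gap: 0.044
finger_force: 25.0
time_s: 7.03
ee_pos: [0.4347, 0.3275, 0.1014]
tool_rot: [3.141, 0.002, -2.928]
wrist_force: [-0.2, 0.2, -1.9]
finger_gap: 0.0567
finger_force: 0.0
travel [  4.82 -31.42   0.6 ] dr [0.001 0.002 0.281] rows 7.6 t 7.0333 gap 0.056733990193634364
```

```bash
python3 -m inch '[{"travel":[4.8,-31.4,0.6],"dr":[0,0,0.28]},{"travel":[4.8,-31.4,0.6],"dr":[0,0,0.28]},{"travel":[4.8,-31.4,0.6],"dr":[0,0,0.28]},{"travel":[4.8,-31.4,0.6],"dr":[0,0,0.28]},{"travel":[4.8,-31.4,0.6],"dr":[0,0,0.28]},{"travel":[4.8,-31.4,0.6],"dr":[0,0,0.28]},{"travel":[4.8,-31.4,0.6],"dr":[0,0,0.28]},{"travel":[4.8,-31.4,0.6],"dr":[0,0,0.28]},{"travel":[4.8,-31.4,0.6],"dr":[0,0,0.28]},{"travel":[4.8,-31.4,0.6],"dr":[0,0,0.28]},{"travel":[4.8,-31.4,0.6],"dr":[0,0,0.28]},{"travel":[4.8,-31.4,0.6],"dr":[0,0,0.28]},{"travel":[4.8,-31.4,0.6],"dr":[0,0,0.28]},{"travel":[4.8,-31.4,0.6],"dr":[0,0,0.28]}]' 0.75
python3 go.py 454.1 10.2 8 176.1
cat > obj.py <<'E'
from h import *
import sys
x0,x1,y0,y1,lo=map(float,sys.argv[1:6]);sx,sy,sa=map(float,sys.argv[6:9]) # window mm, min height; tray x,y,ang
p,d=r.get_image("top");W=cloud(r.camera_model("top"),d)*1000
k=((W[...,0]>x0)&(W[...,0]<x1)&(W[...,1]>y0)&(W[...,1]<y1)&(W[...,2]>lo)&(W[...,2]<90)).astype(np.uint8)
n,L,S,c=cv2.connectedComponentsWithStats(k)
for i in range(1,n):
    if S[i,4]<60: continue
    q=W[L==i];q=q[q[:,2]>lo];(a,b),(w,h),an=cv2.minAreaRect(q[:,:2].astype(np.float32))
    t=np.radians(sa);l=np.array([[np.cos(t),np.sin(t)],[-np.sin(t),np.cos(t)]])@[a-sx,b-sy]
    print("px",c[i].round(),"ztop %.0f"%np.median(q[:,2]),"xy",round(a,1),round(b,1),"size",round(w,1),round(h,1),"ang",round(an,1),"in tray",l.round(1))
cv2.imwrite(sys.argv[9],p) if len(sys.argv)>9 else 0
E
python3 obj.py 300 640 230 440 16 475.6 335.2 12.2 pics/t2.png
```

```text
time_s: 8.2
ee_pos: [0.4538, 0.0111, 0.0942]
tool_rot: [3.141, -0.0, 3.076]
wrist_force: [0.6, -0.7, -0.4]
finger_gap: 0.0712
finger_force: 0.0
travel [-0.04 -0.09  8.62] dr [ 0.    -0.     0.003] rows 2.1 t 8.2 gap 0.07118526616212636
px [134. 287.] ztop 27 xy 435.0 328.1 size 150.1 45.1 ang 11.9 in tray [-41.2   1.7]
```

```bash
python3 -m inch '[{"travel":[0,-0.1,3],"dr":[0,0,0]},{"travel":[0,-0.1,6],"dr":[0,0,0]},{"travel":[0,-0.1,8.6],"dr":[0,0,0]},{"travel":[0,-0.1,8.6],"dr":[0,0,0]},{"travel":[0,-0.1,8.6],"dr":[0,0,0]},{"travel":[0,-0.1,8.6],"dr":[0,0,0]}]'
python3 -m inch '[{"travel":[0,0,0],"dr":[0,0,0]},{"travel":[0,0,0],"dr":[0,0,0]},{"travel":[0,0,0],"dr":[0,0,0]},{"travel":[0,0,0],"dr":[0,0,0]},{"travel":[0,0,0],"dr":[0,0,0]},{"travel":[0,0,0],"dr":[0,0,0]},{"travel":[0,0,0],"dr":[0,0,0]},{"travel":[0,0,0],"dr":[0,0,0]},{"travel":[0,0,-2],"dr":[0,0,0]},{"travel":[0,0,-5],"dr":[0,0,0]},{"travel":[0,0,-9],"dr":[0,0,0]},{"travel":[0,0,-9],"dr":[0,0,0]},{"travel":[0,0,-9],"dr":[0,0,0]},{"travel":[0,0,-9],"dr":[0,0,0]}]' 0 25
python3 go.py 560.6 353.6 90 192.2
```

```text
time_s: 8.75
ee_pos: [0.4543, 0.0094, 0.0093]
tool_rot: [3.142, 0.001, 3.075]
wrist_force: [0.4, 0.3, 1.3]
finger_gap: 0.0712
finger_force: 0.0
time_s: 9.92
ee_pos: [0.4536, 0.0092, 0.098]
tool_rot: [3.141, -0.0, 3.075]
wrist_force: [0.3, -0.7, -0.7]
finger_gap: 0.036
finger_force: 24.9
travel [-8.38 35.07  0.8 ] dr [ 0.   -0.   -0.28] rows 8.6 t 9.9167 gap 0.035961332805588206
```

```bash
python3 -m inch '[{"travel":[-8.4,35.1,0.8],"dr":[0,0,-0.28]},{"travel":[-8.4,35.1,0.8],"dr":[0,0,-0.28]},{"travel":[-8.4,35.1,0.8],"dr":[0,0,-0.28]},{"travel":[-8.4,35.1,0.8],"dr":[0,0,-0.28]},{"travel":[-8.4,35.1,0.8],"dr":[0,0,-0.28]},{"travel":[-8.4,35.1,0.8],"dr":[0,0,-0.28]},{"travel":[-8.4,35.1,0.8],"dr":[0,0,-0.28]},{"travel":[-8.4,35.1,0.8],"dr":[0,0,-0.28]},{"travel":[-8.4,35.1,0.8],"dr":[0,0,-0.28]},{"travel":[-8.4,35.1,0.8],"dr":[0,0,-0.28]},{"travel":[-8.4,35.1,0.8],"dr":[0,0,-0.28]},{"travel":[-8.4,35.1,0.8],"dr":[0,0,-0.28]},{"travel":[-8.4,35.1,0.8],"dr":[0,0,-0.28]},{"travel":[-8.4,35.1,0.8],"dr":[0,0,-0.28]},{"travel":[-8.4,35.1,0.8],"dr":[0,0,-0.28]}]'
python3 go.py 560.6 353.6 13 192.2
```

```text
time_s: 11.17
ee_pos: [0.5612, 0.3529, 0.0904]
tool_rot: [3.142, -0.0, -2.93]
wrist_force: [-0.4, 0.8, -0.9]
finger_gap: 0.0361
finger_force: 24.9
travel [0.04 0.08 7.74] dr [ 0.    -0.    -0.001] rows 1.9 t 11.1667 gap 0.03610906753055517
```

```bash
python3 -m inch '[{"travel":[0,0.1,3],"dr":[0,0,0]},{"travel":[0,0.1,6],"dr":[0,0,0]},{"travel":[0,0.1,7.3],"dr":[0,0,0]},{"travel":[0,0.1,7.8],"dr":[0,0,0]},{"travel":[0,0.1,7.8],"dr":[0,0,0]},{"travel":[0,0.1,7.8],"dr":[0,0,0]},{"travel":[0,0.1,7.8],"dr":[0,0,0]}]'
python3 -m inch '[{"travel":[0,0,0],"dr":[0,0,0]},{"travel":[0,0,0],"dr":[0,0,0]},{"travel":[0,0,0],"dr":[0,0,0]},{"travel":[0,0,0],"dr":[0,0,0]},{"travel":[0,0,-3],"dr":[0,0,0]},{"travel":[0,0,-7],"dr":[0,0,0]},{"travel":[0,0,-9],"dr":[0,0,0]},{"travel":[0,0,-9],"dr":[0,0,0]},{"travel":[0,0,-9],"dr":[0,0,0]}]' 0.55
python3 go.py 442 130.7 95 180.6
```

```text
time_s: 11.75
ee_pos: [0.5613, 0.3548, 0.0131]
tool_rot: [3.141, 0.001, -2.929]
wrist_force: [0.4, 0.2, -0.3]
finger_gap: 0.0357
finger_force: 25.0
time_s: 12.5
ee_pos: [0.5612, 0.355, 0.1035]
tool_rot: [3.141, 0.002, -2.928]
wrist_force: [0.9, 0.1, -0.9]
finger_gap: 0.0522
finger_force: 0.0
travel [ 16.4 -19.4   0.8] dr [0.001 0.002 0.203] rows 6.1 t 12.5 gap 0.052161575134309184
```

```bash
python3 -m inch '[{"travel":[16.4,-19.4,0.8],"dr":[0,0,0.203]},{"travel":[16.4,-19.4,0.8],"dr":[0,0,0.203]},{"travel":[16.4,-19.4,0.8],"dr":[0,0,0.203]},{"travel":[16.4,-19.4,0.8],"dr":[0,0,0.203]},{"travel":[16.4,-19.4,0.8],"dr":[0,0,0.203]},{"travel":[16.4,-19.4,0.8],"dr":[0,0,0.203]},{"travel":[16.4,-19.4,0.8],"dr":[0,0,0.203]},{"travel":[16.4,-19.4,0.8],"dr":[0,0,0.203]},{"travel":[16.4,-19.4,0.8],"dr":[0,0,0.203]},{"travel":[16.4,-19.4,0.8],"dr":[0,0,0.203]},{"travel":[16.4,-19.4,0.8],"dr":[0,0,0.203]},{"travel":[16.4,-19.4,0.8],"dr":[0,0,0.203]}]' 1
python3 go.py 442 130.7 13 180.6
python3 obj.py 300 640 230 440 16 475.6 335.2 12.2 pics/t3.png
```

```text
time_s: 13.5
ee_pos: [0.4419, 0.1313, 0.094]
tool_rot: [3.142, -0.0, -3.13]
wrist_force: [-0.2, 1.2, 0.8]
finger_gap: 0.0952
finger_force: 0.0
travel [-0.01 -0.06  8.1 ] dr [ 0.    -0.     0.001] rows 1.9 t 13.5 gap 0.0951865209047448
px [124. 231.] ztop 35 xy 561.0 355.4 size 36.7 36.9 ang 12.9 in tray [87.8  1.7]
px [127. 266.] ztop 28 xy 474.9 352.0 size 36.3 82.2 ang 72.8 in tray [ 2.9 16.6]
```

View pics/t3.png

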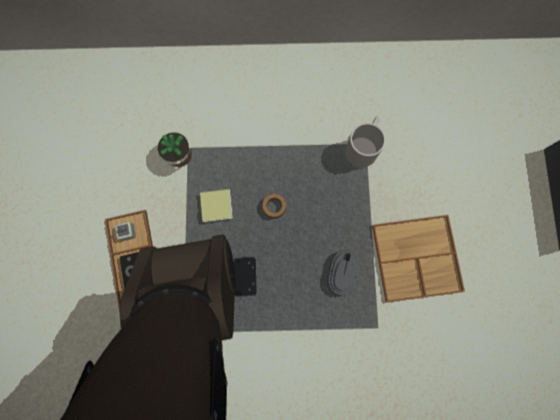

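The small charger sits in the short bay at (124,231), blades up, 1–2 mm off centre. The remote is at (130,270), partly hidden by the arm. The meeting kit is complete, so the large charger is next, with the tips 13 mm up.

```bash
python3 -m inch '[{"travel":[0,0,3],"dr":[0,0,0]},{"travel":[0,0,6],"dr":[0,0,0]},{"travel":[0,0,8.1],"dr":[0,0,0]},{"travel":[0,0,8.1],"dr":[0,0,0]},{"travel":[0,0,8.1],"dr":[0,0,0]},{"travel":[0,0,8.1],"dr":[0,0,0]}]'
python3 -m inch '[{"travel":[0,0,0],"dr":[0,0,0]},{"travel":[0,0,0],"dr":[0,0,0]},{"travel":[0,0,0],"dr":[0,0,0]},{"travel":[0,0,0],"dr":[0,0,0]},{"travel":[0,0,0],"dr":[0,0,0]},{"travel":[0,0,0],"dr":[0,0,0]},{"travel":[0,0,0],"dr":[0,0,0]},{"travel":[0,0,0],"dr":[0,0,0]}]' 0 30
python3 -m inch '[{"travel":[0,0,-2],"dr":[0,0,0]},{"travel":[0,0,-5],"dr":[0,0,0]},{"travel":[0,0,-9],"dr":[0,0,0]},{"travel":[0,0,-9],"dr":[0,0,0]},{"travel":[0,0,-9],"dr":[0,0,0]},{"travel":[0,0,-9],"dr":[0,0,0]}]'
python3 go.py 445.5 -367.2 95 186.2
```

```text
time_s: 14.05
ee_pos: [0.442, 0.1308, 0.0141]
tool_rot: [3.141, 0.001, -3.131]
wrist_force: [-0.0, -0.4, -0.9]
finger_gap: 0.0949
finger_force: 0.0
time_s: 14.72
ee_pos: [0.4417, 0.1305, 0.0136]
tool_rot: [3.141, 0.0, -3.131]
wrist_force: [-0.3, -0.9, 5.6]
finger_gap: 0.0618
finger_force: 30.0
time_s: 15.22
ee_pos: [0.4413, 0.1304, 0.1029]
tool_rot: [3.142, -0.0, -3.131]
wrist_force: [-1.1, -0.4, -1.9]
finger_gap: 0.0618
finger_force: 30.0
travel [  0.09 -49.76   0.79] dr [ 0.    -0.    -0.098] rows 11.9 t 15.2167 gap 0.0618124713749784
```

```bash
python3 -m inch '[{"travel":[0.1,-49.8,0.8],"dr":[0,0,-0.098]},{"travel":[0.1,-49.8,0.8],"dr":[0,0,-0.098]},{"travel":[0.1,-49.8,0.8],"dr":[0,0,-0.098]},{"travel":[0.1,-49.8,0.8],"dr":[0,0,-0.098]},{"travel":[0.1,-49.8,0.8],"dr":[0,0,-0.098]},{"travel":[0.1,-49.8,0.8],"dr":[0,0,-0.098]},{"travel":[0.1,-49.8,0.8],"dr":[0,0,-0.098]},{"travel":[0.1,-49.8,0.8],"dr":[0,0,-0.098]},{"travel":[0.1,-49.8,0.8],"dr":[0,0,-0.098]},{"travel":[0.1,-49.8,0.8],"dr":[0,0,-0.098]},{"travel":[0.1,-49.8,0.8],"dr":[0,0,-0.098]},{"travel":[0.1,-49.8,0.8],"dr":[0,0,-0.098]},{"travel":[0.1,-49.8,0.8],"dr":[0,0,-0.098]},{"travel":[0.1,-49.8,0.8],"dr":[0,0,-0.098]},{"travel":[0.1,-49.8,0.8],"dr":[0,0,-0.098]},{"travel":[0.1,-49.8,0.8],"dr":[0,0,-0.098]},{"travel":[0.1,-49.8,0.8],"dr":[0,0,-0.098]},{"travel":[0.1,-49.8,0.8],"dr":[0,0,-0.098]}]'
python3 go.py 445.5 -367.2 17.5 186.2
python3 - <<'E'
from h import *
p,d=r.get_image("top");cv2.imwrite("pics/t4.png",cv2.resize(p[190:340,320:520],None,fx=3,fy=3))
E
```

```text
time_s: 16.72
ee_pos: [0.4459, -0.3665, 0.0952]
tool_rot: [3.141, -0.0, -3.032]
wrist_force: [0.9, 1.2, -1.8]
finger_gap: 0.0617
finger_force: 30.0
travel [ 0.05 -0.07  7.77] dr [ 0.    -0.     0.001] rows 1.9 t 16.7167 gap 0.06172861157223829
```

View pics/t4.png

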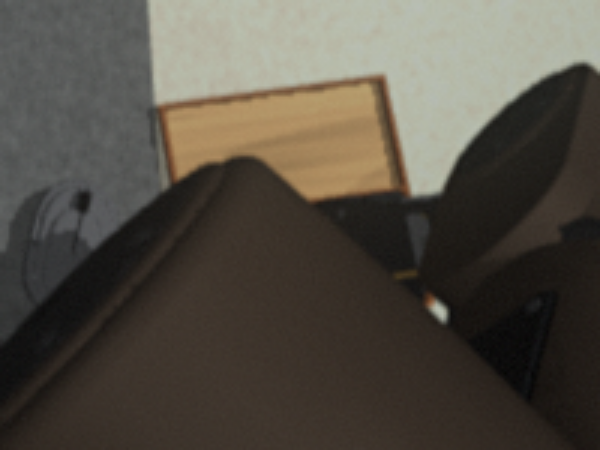

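The arm hides the bay (only the charger's corner shows at (437,308)), but the measured pose agrees with the target. I'll lower and release.

```bash
python3 -m inch '[{"travel":[0,0,3],"dr":[0,0,0]},{"travel":[0,0,6],"dr":[0,0,0]},{"travel":[0,0,7.3],"dr":[0,0,0]},{"travel":[0,0,7.7],"dr":[0,0,0]},{"travel":[0,0,7.7],"dr":[0,0,0]},{"travel":[0,0,7.7],"dr":[0,0,0]},{"travel":[0,0,7.7],"dr":[0,0,0]}]'
python3 -m inch '[{"travel":[0,0,0],"dr":[0,0,0]},{"travel":[0,0,0],"dr":[0,0,0]},{"travel":[0,0,0],"dr":[0,0,0]},{"travel":[0,0,0],"dr":[0,0,0]},{"travel":[0,0,-3],"dr":[0,0,0]},{"travel":[0,0,-7],"dr":[0,0,0]},{"travel":[0,0,-9],"dr":[0,0,0]},{"travel":[0,0,-9],"dr":[0,0,0]},{"travel":[0,0,-9],"dr":[0,0,0]}]' 0.8
python3 go.py 613.3 10.7 90 141.2
```

```text
time_s: 17.35
ee_pos: [0.4461, -0.3675, 0.0188]
tool_rot: [-3.141, 0.001, -3.033]
wrist_force: [-0.1, 0.9, -1.2]
finger_gap: 0.062
finger_force: 30.0
time_s: 18.1
ee_pos: [0.446, -0.3678, 0.1094]
tool_rot: [-3.14, 0.002, -3.033]
wrist_force: [0.2, 0.5, 0.0]
finger_gap: 0.0761
finger_force: 0.0
travel [-20.72  35.82   1.9 ] dr [-0.001  0.002  0.785] rows 9.9 t 18.1 gap 0.07612620934037603
```

```bash
python3 -m inch '[{"travel":[-20.7,35.8,1.9],"dr":[0,0,0.785]},{"travel":[-20.7,35.8,1.9],"dr":[0,0,0.785]},{"travel":[-20.7,35.8,1.9],"dr":[0,0,0.785]},{"travel":[-20.7,35.8,1.9],"dr":[0,0,0.785]},{"travel":[-20.7,35.8,1.9],"dr":[0,0,0.785]},{"travel":[-20.7,35.8,1.9],"dr":[0,0,0.785]},{"travel":[-20.7,35.8,1.9],"dr":[0,0,0.785]},{"travel":[-20.7,35.8,1.9],"dr":[0,0,0.785]},{"travel":[-20.7,35.8,1.9],"dr":[0,0,0.785]},{"travel":[-20.7,35.8,1.9],"dr":[0,0,0.785]},{"travel":[-20.7,35.8,1.9],"dr":[0,0,0.785]},{"travel":[-20.7,35.8,1.9],"dr":[0,0,0.785]},{"travel":[-20.7,35.8,1.9],"dr":[0,0,0.785]},{"travel":[-20.7,35.8,1.9],"dr":[0,0,0.785]},{"travel":[-20.7,35.8,1.9],"dr":[0,0,0.785]},{"travel":[-20.7,35.8,1.9],"dr":[0,0,0.785]}]' 0.95
python3 go.py 613.3 10.7 6 141.2
python3 obj.py 360 620 -450 -220 15 484.4 -318.7 6.2 pics/t5.png
```

```text
time_s: 19.43
ee_pos: [0.6125, 0.0094, 0.0893]
tool_rot: [-3.141, -0.0, 2.463]
wrist_force: [-0.5, -0.5, -0.0]
finger_gap: 0.0904
finger_force: 0.0
travel [0.02 0.16 8.33] dr [-0.    -0.    -0.001] rows 2.0 t 19.4333 gap 0.09037763294831305
px [442. 274.] ztop 35 xy 446.0 -365.0 size 62.0 62.7 ang 6.7 in tray [-43.1 -41.9]
```

Charger is well placed (top at 35–36 mm, within 2 mm of centre). Now the tape.

```bash
python3 -m inch '[{"travel":[0,0.1,3],"dr":[0,0,0]},{"travel":[0,0.1,6],"dr":[0,0,0]},{"travel":[0,0.1,8.3],"dr":[0,0,0]},{"travel":[0,0.1,8.3],"dr":[0,0,0]},{"travel":[0,0.1,8.3],"dr":[0,0,0]},{"travel":[0,0.1,8.3],"dr":[0,0,0]}]'
python3 -m inch '[{"travel":[0,0,0],"dr":[0,0,0]},{"travel":[0,0,0],"dr":[0,0,0]},{"travel":[0,0,0],"dr":[0,0,0]},{"travel":[0,0,0],"dr":[0,0,0]},{"travel":[0,0,0],"dr":[0,0,0]},{"travel":[0,0,0],"dr":[0,0,0]},{"travel":[0,0,0],"dr":[0,0,0]},{"travel":[0,0,0],"dr":[0,0,0]},{"travel":[0,0,-2],"dr":[0,0,0]},{"travel":[0,0,-5],"dr":[0,0,0]},{"travel":[0,0,-9],"dr":[0,0,0]},{"travel":[0,0,-9],"dr":[0,0,0]},{"travel":[0,0,-9],"dr":[0,0,0]},{"travel":[0,0,-9],"dr":[0,0,0]}]' 0 20
python3 go.py 435.9 -279.8 95 141.2
```

```text
time_s: 19.98
ee_pos: [0.6141, 0.0111, 0.0076]
tool_rot: [3.141, 0.001, 2.464]
wrist_force: [0.5, 0.2, 0.7]
finger_gap: 0.0902
finger_force: 0.0
time_s: 21.15
ee_pos: [0.6131, 0.0116, 0.0959]
tool_rot: [-3.141, -0.0, 2.465]
wrist_force: [0.3, -0.2, -0.2]
finger_gap: 0.0556
finger_force: 20.0
travel [ -4.43 -33.82   0.1 ] dr [-0. -0.  0.] rows 8.2 t 21.15 gap 0.05556401597612134
```

```bash
python3 -m inch '[{"travel":[-4.4,-33.8,0],"dr":[0,0,0]},{"travel":[-4.4,-33.8,0],"dr":[0,0,0]},{"travel":[-4.4,-33.8,0],"dr":[0,0,0]},{"travel":[-4.4,-33.8,0],"dr":[0,0,0]},{"travel":[-4.4,-33.8,0],"dr":[0,0,0]},{"travel":[-4.4,-33.8,0],"dr":[0,0,0]},{"travel":[-4.4,-33.8,0],"dr":[0,0,0]},{"travel":[-4.4,-33.8,0],"dr":[0,0,0]},{"travel":[-4.4,-33.8,0],"dr":[0,0,0]},{"travel":[-4.4,-33.8,0],"dr":[0,0,0]},{"travel":[-4.4,-33.8,0],"dr":[0,0,0]},{"travel":[-4.4,-33.8,0],"dr":[0,0,0]},{"travel":[-4.4,-33.8,0],"dr":[0,0,0]},{"travel":[-4.4,-33.8,0],"dr":[0,0,0]}]'
python3 go.py 435.9 -279.8 10.5 141.2
```

```text
time_s: 22.32
ee_pos: [0.4367, -0.2783, 0.0961]
tool_rot: [3.141, -0.0, 2.467]
wrist_force: [0.3, 0.4, -0.9]
finger_gap: 0.0557
finger_force: 20.0
travel [-0.03 -0.17  8.56] dr [ 0.    -0.     0.002] rows 2.1 t 22.3167 gap 0.0557299730248481
```

```bash
python3 -m inch '[{"travel":[0,-0.1,3],"dr":[0,0,0]},{"travel":[0,-0.1,6],"dr":[0,0,0]},{"travel":[0,-0.1,7.8],"dr":[0,0,0]},{"travel":[0,-0.1,8.6],"dr":[0,0,0]},{"travel":[0,-0.1,8.6],"dr":[0,0,0]},{"travel":[0,-0.1,8.6],"dr":[0,0,0]},{"travel":[0,-0.1,8.6],"dr":[0,0,0]}]'
python3 -m inch '[{"travel":[0,0,0],"dr":[0,0,0]},{"travel":[0,0,0],"dr":[0,0,0]},{"travel":[0,0,0],"dr":[0,0,0]},{"travel":[0,0,0],"dr":[0,0,0]},{"travel":[0,0,-3],"dr":[0,0,0]},{"travel":[0,0,-7],"dr":[0,0,0]},{"travel":[0,0,-9],"dr":[0,0,0]},{"travel":[0,0,-9],"dr":[0,0,0]},{"travel":[0,0,-9],"dr":[0,0,0]}]' 0.68
python3 go.py 454.6 -143.8 100 164.2
```

```text
time_s: 22.9
ee_pos: [0.4359, -0.2801, 0.0108]
tool_rot: [3.142, 0.001, 2.466]
wrist_force: [0.9, 0.3, -0.1]
finger_gap: 0.0557
finger_force: 20.0
time_s: 23.65
ee_pos: [0.4357, -0.2806, 0.1013]
tool_rot: [3.142, 0.003, 2.465]
wrist_force: [-0.2, 0.5, -1.4]
finger_gap: 0.0644
finger_force: 0.0
travel [ 7.1  11.84  0.11] dr [-0.     0.003 -0.401] rows 3.3 t 23.65 gap 0.06442416666495744
```

```bash
python3 -m inch '[{"travel":[7.1,11.8,0.1],"dr":[0,0,-0.4]},{"travel":[7.1,11.8,0.1],"dr":[0,0,-0.4]},{"travel":[7.1,11.8,0.1],"dr":[0,0,-0.4]},{"travel":[7.1,11.8,0.1],"dr":[0,0,-0.4]},{"travel":[7.1,11.8,0.1],"dr":[0,0,-0.4]},{"travel":[7.1,11.8,0.1],"dr":[0,0,-0.4]},{"travel":[7.1,11.8,0.1],"dr":[0,0,-0.4]},{"travel":[7.1,11.8,0.1],"dr":[0,0,-0.4]},{"travel":[7.1,11.8,0.1],"dr":[0,0,-0.4]},{"travel":[7.1,11.8,0.1],"dr":[0,0,-0.4]}]' 1
python3 go.py 454.6 -143.8 10.5 164.2
python3 - <<'E'
from h import *
p,d=r.get_image("top");cv2.imwrite("pics/t6.png",p[150:350,200:500].repeat(2,0).repeat(2,1))
E
```

```text
time_s: 24.48
ee_pos: [0.4539, -0.1446, 0.0992]
tool_rot: [3.141, -0.0, 2.863]
wrist_force: [-0.7, 0.5, -0.7]
finger_gap: 0.0951
finger_force: 0.0
travel [-0.05  0.1   8.87] dr [ 0.    -0.    -0.003] rows 2.1 t 24.4833 gap 0.09505303036242675
```

View pics/t6.png

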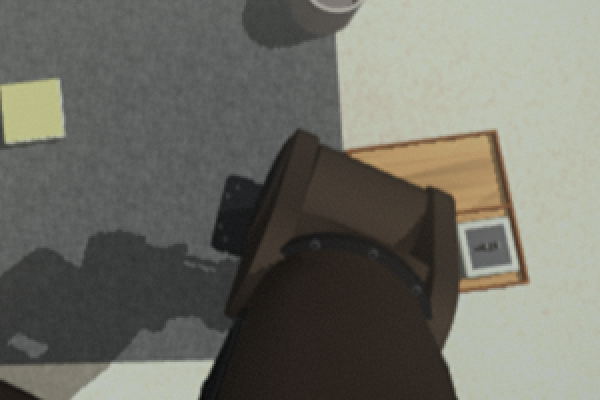

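The large charger is in its bay at (488,246) in the crop. The arm hides the mouse and the tape. I'll grasp the mouse with the tips at about 10.5 mm.

```bash
python3 -m inch '[{"travel":[0,0,3],"dr":[0,0,0]},{"travel":[0,0,6],"dr":[0,0,0]},{"travel":[0,0,8.9],"dr":[0,0,0]},{"travel":[0,0,8.9],"dr":[0,0,0]},{"travel":[0,0,8.9],"dr":[0,0,0]},{"travel":[0,0,8.9],"dr":[0,0,0]}]'
python3 -m inch '[{"travel":[0,0,0],"dr":[0,0,0]},{"travel":[0,0,0],"dr":[0,0,0]},{"travel":[0,0,0],"dr":[0,0,0]},{"travel":[0,0,0],"dr":[0,0,0]},{"travel":[0,0,0],"dr":[0,0,0]},{"travel":[0,0,0],"dr":[0,0,0]},{"travel":[0,0,0],"dr":[0,0,0]},{"travel":[0,0,0],"dr":[0,0,0]}]' 0 25
python3 -m inch '[{"travel":[0,0,-2],"dr":[0,0,0]},{"travel":[0,0,-5],"dr":[0,0,0]},{"travel":[0,0,-9],"dr":[0,0,0]},{"travel":[0,0,-9],"dr":[0,0,0]},{"travel":[0,0,-9],"dr":[0,0,0]},{"travel":[0,0,-9],"dr":[0,0,0]}]'
python3 go.py 528.1 -314 100 96.2
```

```text
time_s: 25.03
ee_pos: [0.4544, -0.1442, 0.0113]
tool_rot: [-3.142, 0.001, 2.865]
wrist_force: [1.0, -0.6, 0.6]
finger_gap: 0.0951
finger_force: 0.0
time_s: 25.7
ee_pos: [0.4541, -0.1439, 0.0106]
tool_rot: [3.142, 0.0, 2.865]
wrist_force: [-0.7, 0.7, 5.6]
finger_gap: 0.0618
finger_force: 25.0
time_s: 26.2
ee_pos: [0.4537, -0.1437, 0.0999]
tool_rot: [3.141, -0.0, 2.865]
wrist_force: [0.4, -0.3, -0.5]
finger_gap: 0.062
finger_force: 25.0
travel [-1.181e+01 -1.435e+01 -1.000e-02] dr [-0.    -0.     1.186] rows 9.5 t 26.2 gap 0.06198937673410264
```

```bash
python3 -m inch '[{"travel":[-11.8,-14.3,0],"dr":[0,0,1.186]},{"travel":[-11.8,-14.3,0],"dr":[0,0,1.186]},{"travel":[-11.8,-14.3,0],"dr":[0,0,1.186]},{"travel":[-11.8,-14.3,0],"dr":[0,0,1.186]},{"travel":[-11.8,-14.3,0],"dr":[0,0,1.186]},{"travel":[-11.8,-14.3,0],"dr":[0,0,1.186]},{"travel":[-11.8,-14.3,0],"dr":[0,0,1.186]},{"travel":[-11.8,-14.3,0],"dr":[0,0,1.186]},{"travel":[-11.8,-14.3,0],"dr":[0,0,1.186]},{"travel":[-11.8,-14.3,0],"dr":[0,0,1.186]},{"travel":[-11.8,-14.3,0],"dr":[0,0,1.186]},{"travel":[-11.8,-14.3,0],"dr":[0,0,1.186]},{"travel":[-11.8,-14.3,0],"dr":[0,0,1.186]},{"travel":[-11.8,-14.3,0],"dr":[0,0,1.186]},{"travel":[-11.8,-14.3,0],"dr":[0,0,1.186]}]'
python3 go.py 528.1 -314 15.5 96.2
python3 - <<'E'
from h import *
p,d=r.get_image("wrist");cv2.imwrite("pics/w7.png",p)
E
```

```text
time_s: 27.45
ee_pos: [0.5284, -0.3136, 0.1]
tool_rot: [-3.141, -0.0, 1.68]
wrist_force: [0.4, 0.7, -1.0]
finger_gap: 0.0619
finger_force: 25.0
travel [-0.04 -0.03  8.45] dr [-0.    -0.     0.001] rows 2.0 t 27.45 gap 0.061856150891523895
```

View pics/w7.png

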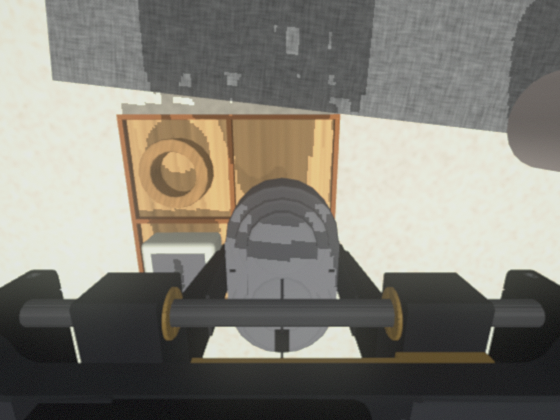

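The mouse is held square over the wide bay (centre near (282,265)), and the tape lies flat in its bay at (178,172). I'll lower the mouse.

```bash
python3 -m inch '[{"travel":[0,0,3],"dr":[0,0,0]},{"travel":[0,0,6],"dr":[0,0,0]},{"travel":[0,0,7.8],"dr":[0,0,0]},{"travel":[0,0,8.5],"dr":[0,0,0]},{"travel":[0,0,8.5],"dr":[0,0,0]},{"travel":[0,0,8.5],"dr":[0,0,0]},{"travel":[0,0,8.5],"dr":[0,0,0]}]'
python3 -m inch '[{"travel":[0,0,0],"dr":[0,0,0]},{"travel":[0,0,0],"dr":[0,0,0]},{"travel":[0,0,0],"dr":[0,0,0]},{"travel":[0,0,0],"dr":[0,0,0]},{"travel":[0,0,0],"dr":[0,0,0]},{"travel":[0,0,-3],"dr":[0,0,0]},{"travel":[0,0,-7],"dr":[0,0,0]},{"travel":[0,0,-11],"dr":[0,0,0]},{"travel":[0,0,-11],"dr":[0,0,0]},{"travel":[0,0,-11],"dr":[0,0,0]}]' 0.78
python3 go.py 520 60 150 96.2
```

```text
time_s: 28.08
ee_pos: [0.5287, -0.3138, 0.0159]
tool_rot: [3.141, 0.001, 1.679]
wrist_force: [0.5, -0.2, -0.1]
finger_gap: 0.0618
finger_force: 25.0
time_s: 28.92
ee_pos: [0.5292, -0.3141, 0.1275]
tool_rot: [3.138, 0.003, 1.679]
wrist_force: [0.5, 0.7, -0.3]
finger_gap: 0.0742
finger_force: 0.0
travel [37.29  3.13 -2.35] dr [ 0.003  0.003 -0.   ] rows 9.0 t 28.9167 gap 0.07418111426250198
```

```bash
python3 -m inch '[{"travel":[37,3,-2],"dr":[0,0,0]},{"travel":[37,3,-2],"dr":[0,0,0]},{"travel":[37,3,-2],"dr":[0,0,0]},{"travel":[37,3,-2],"dr":[0,0,0]},{"travel":[37,3,-2],"dr":[0,0,0]},{"travel":[37,3,-2],"dr":[0,0,0]},{"travel":[37,3,-2],"dr":[0,0,0]},{"travel":[37,3,-2],"dr":[0,0,0]},{"travel":[37,3,-2],"dr":[0,0,0]},{"travel":[37,3,-2],"dr":[0,0,0]},{"travel":[37,3,-2],"dr":[0,0,0]},{"travel":[37,3,-2],"dr":[0,0,0]},{"travel":[37,3,-2],"dr":[0,0,0]},{"travel":[37,3,-2],"dr":[0,0,0]}]'
python3 obj.py 360 620 -450 -220 15 484.4 -318.7 6.2 pics/t8.png
python3 obj.py 300 640 230 440 16 475.6 335.2 12.2
python3 obj.py 580 850 -280 280 15 0 0 0
```

```text
time_s: 30.08
ee_pos: [0.5184, 0.0562, 0.1449]
tool_rot: [-3.141, -0.0, 1.677]
wrist_force: [0.1, -0.3, -0.1]
finger_gap: 0.0745
finger_force: 0.0
px [416. 238.] ztop 36 xy 527.3 -312.9 size 62.0 103.4 ang 6.1 in tray [43.3  1.1]
px [442. 274.] ztop 35 xy 446.0 -365.2 size 62.0 62.6 ang 6.5 in tray [-43.2 -42. ]
px [404. 279.] ztop 27 xy 436.0 -278.9 size 54.1 53.5 ang 87.4 in tray [-43.8  44.8]
px [124. 231.] ztop 35 xy 561.1 355.3 size 37.0 36.5 ang 11.6 in tray [87.8  1.6]
px [134. 286.] ztop 28 xy 434.6 328.5 size 149.6 45.4 ang 12.3 in tray [-41.5   2.1]
px [366. 143.] ztop 60 xy 756.7 -203.9 size 102.2 79.9 ang 5.2 in tray [ 756.7 -203.9]
px [173. 147.] ztop 63 xy 749.0 239.8 size 70.0 70.3 ang 1.9 in tray [749.  239.8]
px [184. 161.] ztop 38 xy 723.5 221.8 size 18.3 57.1 ang 37.5 in tray [723.5 221.8]
```

View pics/t8.png

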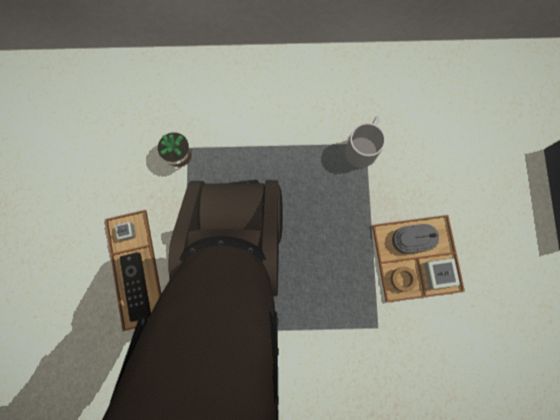

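All five items lie flat and centred in their bays: the mouse at (416,238), the tape at (404,279), the large charger at (442,274), the small charger at (124,231) and the remote at (134,286). The mug and plant haven't moved. The arm hides the notes in this view, but they were in place in the crop taken just before the mouse was grasped, and nothing has gone near them since.

```bash
python3 -c "
from workcell import r
print(r.job_done())"
```

```text
the job is handed in; nothing more can be done
None
```

I completed the meeting kit first and then the desk kit, with all five items flat in their bays within about 3 mm of where I aimed, and handed the job in at about 30 s; the verdict wasn't shown.

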